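# Open the light-panel shutter one stop and lay the sample over the port

### The job

On the tilted light-test panel, slide the shutter one stop to the robot's left by its black fin, so that its square opening clicks in line with the lit port, and let go of it. Then take the rectangular grey sample plate (not the round one) by its rib and lay it flat on the rails, centred over the port with its short edge resting square on the ledge, letting go only once it lies there. Do not knock the lamp bar above the panel, and leave the round sample, the bottle and the basket where they are.

Things in the scene. Friction and masses are not known exactly. Their poses are not given: they have to be found in the camera images.
- face: Grey tilted light panel, 190 mm up the slope by 280 mm wide, fixed in a run. Origin: centre of its square lit port (46 mm white pane), on the grey surface, 100 mm above the table. x points up the slope (away from the robot, rising at 30 degrees), y to the robot's left, z out of the face (30 degrees off vertical, leaning to the robot). Other entries call this the face frame.
- ledge (a point): Middle of the top of the ledge, an aluminium bar along the panel's low edge: in the face frame x = -60 to -50 mm, rising to z = 24 mm; this point is at x = -55 mm, y = 0. Two aluminium guide rails run along y as well, x = -50 to -34 mm and 34 to 50 mm, tops at z = 10 mm.
- lamp_mid (a point): Middle of the fixed white lamp bar, 20 mm thick, 330 mm long along y, with a 12 mm upright at each end (y = +-168 mm). It hangs over the panel, 12 mm beyond the port centre (away from the robot) and 149 mm above it: face frame x = 85, z = 123 mm. A gripper held upright over the fin or port strikes it; one held along the face's z passes.
- shutter (a joint): Travel (m) of the dark steel shutter plate (156 x 64 x 6 mm, between the rails) along the face's +y, 0 to 0.100. Sprung stops: 0 (port covered), 0.050 (its opening in line with the port), 0.100 (covered again). Starts at or just off 0. Takes up to about 8 N; let go between stops it snaps on: from 0.025 to 0.075 to the middle stop, beyond to the end ones.
- fin (a point): Grasp point of the shutter's black fin, which moves with it; at joint 0 it is at x = 0, y = -118, z = 35 mm of the face frame. The fin is 12 mm thick (along the face's y), 32 mm long (along its x) and stands out along the face's z from the plate's top at z = 7 mm to z = 50 mm.
- sample_mid (a point): Middle of the rectangular sample, half-way up: a loose grey plate 100 (its x) x 80 (its y) x 8 mm, with a black rib on top along its x, 60 mm long, 14 mm thick, 8 to 40 mm above the underside; 0.1 to 0.2 kg. Starts flat on the table beside the panel. Laid in place this point is at x = 0, y = 0, z = 30 mm of the face frame, rib along the face's x, either way round.
- disc_mid (a point): Middle of the round grey sample (disc of 90 mm, 8 mm thick, same rib), half-way up; to be left where it is, at the other side of the panel.
- glue: Blue bottle, 54 mm across, 160 mm tall, upright, bystander; origin at the centre of its underside.
- basket: Green slatted basket, 130 x 160 x 70 mm, bystander; origin at the centre of its underside.
Things that resemble listed ones, but are neither listed nor needed, are in the scene too. What is shaped like the part that bears sample_mid but yellow is not meant.

How it is judged:
By the outcome, as a careful person would: the job done as asked, in the order asked, and still so for the second after the job is handed in, with the robot touching nothing.
It also fails if it takes over 58 s, if anything falls off the work surface, if the arm or the gripper's body presses on something with over 40 N, if the wrist force passes 120 N, or if a joint passes its speed limit or range.

### The arm

A 6-joint arm with a two-finger parallel gripper is mounted at the origin on the work surface. World frame = base frame: x ahead of the robot, y to its left, z up, the work surface at z = 0. Lengths are in mm, angles in rad, forces in N, time in s.
With the tool pointing down it reaches from about 350 to 775 mm from the base axis. Payload 5.5 kg.
Tool frame: the origin (TCP) lies where the fingers leave the gripper's body, on its centre line; the fingertips stand 73 mm ahead of it and the grasp point (between the pads) lies 54 mm ahead of it; z points along the fingers, y is the direction in which the jaws open and shut (so a half turn about z gives the same grasp; the last joint's range is limited). The gripper opens to 85 mm and grips with 20 to 120 N. Pads are 22 mm wide; open, the fingers measure 114 mm over their backs; the gripper's body (76 mm by 85 mm) begins 54 mm behind the grasp point. The pads swing forward as they close: fully open they stand 13 mm farther back than shut.
Start: joints at [-1.393, 0.313, 0.046, 1.304, 0, 1.431], TCP at [179.669, -546.244, 303.923] pointing down, gripper open.
Joint ranges: [-2.76, 2.76], [-0.86, 1.69], [-1.03, 1.26], [-2.2, 2.34], [-1.47, 1.5], [-3.14, 3.14]. Speed limits (rad/s): [2.57, 2.57, 3.14, 3.14, 3.14, 3.14].

### API

Orientations are given as [roll, pitch, yaw] about the fixed x, y, z axes, in that order (R = Rz(yaw) Ry(pitch) Rx(roll)).
In Python, from rig import readout, vision, job, nets gives the robot as it stands.
- The arm moves only by the tool send_rows, never from a script. Its argument "motion" is a list of rows, each a list of 3 entries, a list of its own where there are three numbers: the shift along the tool's x, y, z normalised to -1 to 1, where 1 is 0.2 m, then the turn, a rotation vector about the tool's x, y, z normalised to -1 to 1, where 1 is pi/4 rad, then the opening, from -1 (shut) to 1 (fully open). A call has 1 to 20 rows; each row is the pose to reach, as a shift and turn from the pose commanded when the call began, along the tool's axes at that moment; what a row does not reach only later rows make up. A row lasts 1/10 s, in which the tool goes at most 50 mm and 8.59 degrees, less where a joint would pass 70% of its speed; a pose out of reach is approached as far as the arm can. A call with a number of a shift or a turn outside -1 to 1 is refused whole. A call with a gripper value outside its range is refused whole. The fingers move at their own pace and stop on an object; "grip_force" is the grip in N (left out, the last holds). Time passes only in rows, so rows that repeat a pose let the fingers close. It gives the time, the measured TCP pose, the force and the opening at its end, in the units of the state.
- readout.observe(): the state, without advancing time (a new reading comes with each control period).
- vision.camera(name): name is "scene" or "top" or "wrist"; returns a dict with "img" (384x512x3 uint8, red, green, blue), "mtx" (3x3 intrinsics, pixels), "rvec" (rotation vector, rad) and "tvec" (3), from world to camera coordinates, as OpenCV has them; the wrist camera has in their place "tool_from_camera" (4x4, takes a point from camera to tool coordinates, whose origin is the TCP and whose axes are the flange's). Camera axes: x right, y down, z forward; pixel columns grow to the right and rows downward; lengths in mm; the calibration is good to about 2 mm. The wrist camera is an equidistant fisheye: a pixel r from the principal point sees the ray r / f radians off the axis. A picture is of the moment at which its call begins: read the wrist's pose just before it. There is no depth.
- job.hand_in(): hands the job in, once; it reports no verdict.
Trained networks look in the newest picture that a camera, given by its name, has taken for a name from the list of things; names that differ only in an ending like _2 or _b are one class to them, and where a whole thing is asked for, a point or a joint stands for the part that bears it (a point fixed in the world has none). Each returns a list of dicts, best first, with "conf" (0 to 1); they miss things now and then, are a little off and sometimes report something else, mostly with a low value. They report only what shows in the picture. A call takes as long as a camera call. They do not tell look-alikes from the thing itself.
- nets.boxes_of(camera, query): "rect" ([left, top, right, bottom] as shares, 0 to 1, of the picture: columns of its width, rows of its height, round what is visible of it).
- nets.spot_point(camera, query): "position" ([column, row] as shares, 0 to 1, of the picture: columns of its width, rows of its height: a listed point, or the origin of a listed thing).
The state is a dict: "time": time; "q": joint angles; "qd": joint speeds; "joint_efforts": joint torques, N m; "position": TCP position; "orientation": TCP orientation; "contact_force": force on the tool from outside, world axes, zero at the start; "wrist_torque": the same for the moment, N m; "width": finger opening in mm.
Only numpy, scipy, OpenCV 4.12 (cv2) and the standard library are available. Lean on these libraries where they do the work, as an engineer would, in place of code of your own. Each camera call takes 0.05 s, during which the arm holds its last target. There are 200 camera calls.

## Working session

There is one attempt and no reset: what is moved stays moved. The work goes in short steps, Python scripts to look and compute and a tool call to move; the robot and the scene stay as the last step left them, time stands still between calls to the robot, and variables do not carry over. Pictures are saved under pics/ and viewed, about 8 in all and at most 12, crops included, and the job is handed in when it is done.

Besides the shell and the picture viewer there is one more tool, called after ">>>" by a JSON object that holds its "api" and its "payload", one argument or row to a line. send_rows: Moves the arm, as the interface text tells. Scaled input: -1 to 1 covers 0.2 m each way for a shift and pi/4 rad each way for a turn. Its arguments: {"type":"object","properties":{"motion":{"type":"array"},"grip_force":{"type":"number"}},"required":["motion"]}

```bash
ls; mkdir -p pics
cat > h.py <<'E'
import numpy as np, cv2
from scipy.spatial.transform import Rotation as R
from rig import readout, vision, job, nets
def save(c,n): cv2.imwrite(f'pics/{n}.png',cv2.cvtColor(c['img'],cv2.COLOR_RGB2BGR))
def rays(c,px):
    Rm=cv2.Rodrigues(np.array(c['rvec'],float))[0]; t=np.array(c['tvec'],float).ravel()
    o=-Rm.T@t; p=np.linalg.inv(np.array(c['mtx']))@np.array([px[0],px[1],1.0]); d=Rm.T@p
    return o,d/np.linalg.norm(d)
def atz(c,px,z):
    o,d=rays(c,px); return o+d*(z-o[2])/d[2]
def tri(rs):
    A=np.zeros((3,3));b=np.zeros(3)
    for o,d in rs:
        P=np.eye(3)-np.outer(d,d);A+=P;b+=P@o
    x=np.linalg.solve(A,b); return x,[float(np.linalg.norm((np.eye(3)-np.outer(d,d))@(x-o))) for o,d in rs]
def proj(c,X):
    return cv2.projectPoints(np.array(X,float).reshape(-1,3),np.array(c['rvec'],float),np.array(c['tvec'],float),np.array(c['mtx'],float),None)[0].reshape(-1,2)
def pose():
    s=readout.observe(); return np.array(s['position']),R.from_euler('xyz',s['orientation']).as_matrix(),s
def move(p,Rt):
    "target in scaled shift/turn from current measured pose"
    p0,R0,s=pose(); return (R0.T@(np.array(p)-p0))/200, R.from_matrix(R0.T@Rt).as_rotvec()/(np.pi/4)
E
python3 - <<'E'
from h import *
cs={n:vision.camera(n) for n in('scene','top')}
im=[]
for n,c in cs.items():
    save(c,n); im.append(c['img'])
    for q in('face','ledge','lamp_mid','fin','sample_mid','disc_mid','shutter'):
        print(n,q,[(np.round(np.array(d['position'])*[512,384],1).tolist(),round(d['conf'],2)) for d in nets.spot_point(n,q)[:3]])
b=np.vstack(im); cv2.imwrite('pics/both.png',cv2.cvtColor(b,cv2.COLOR_RGB2BGR)) 
print(b.shape, {k:np.shape(v) for k,v in c.items()},readout.observe())
E
```

```text
pics
scene face [([240.9, 219.1], 0.67)]
scene ledge [([245.0, 209.2], 0.92)]
scene lamp_mid [([233.9, 184.5], 0.86)]
scene fin [([207.8, 200.1], 0.8)]
scene sample_mid [([344.0, 229.6], 0.87), ([322.4, 196.8], 0.8)]
scene disc_mid [([172.8, 194.0], 0.65)]Traceback (most recent call last):
  File "<stdin>", line 7, in <module>
ValueError: it knows: basket, disc_mid, face, fin, glue, lamp_mid, ledge, sample_mid
```

View pics/scene.png

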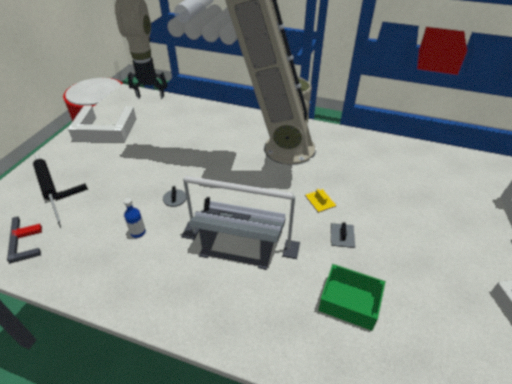

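The scene camera looks back toward the robot. The grey rectangular plate is at about (343,235), with a yellow look-alike at (320,200). The disc is at (174,197), the fin at (207,204), the bottle at (134,220) and the basket at (352,297).

Run:
```python
from h import *
cs={n:vision.camera(n) for n in('scene','top')}
save(cs['top'],'top')
P={}
for n,c in cs.items():
    for q in('face','ledge','lamp_mid','fin','sample_mid','disc_mid','glue','basket'):
        P[n,q]=[(np.array(d['position'])*[512,384],round(d['conf'],2)) for d in nets.spot_point(n,q)[:3]]
for q in('face','ledge','lamp_mid','fin','sample_mid','disc_mid','glue','basket'):
    print(q,'top',[(np.round(a,1).tolist(),b) for a,b in P['top',q]])
    for a,_ in P['scene',q]:
        for b,_ in P['top',q]:
            x,r=tri([rays(cs['scene'],a),rays(cs['top'],b)]); print('   ',x.round(1),np.round(r[0],1))
print(np.array(cs['top']['mtx']).round(1).tolist(),rays(cs['top'],(256,192)),rays(cs['scene'],(256,192)))
```

```text
face top [([256.6, 171.0], 0.87)]
    [548.4 -18.3  91.5] 0.9
    [ 649.8 -139.7  128.1] 161.4
ledge top [([257.2, 190.5], 0.94), ([141.7, 212.5], 0.54)]
    [491.7 -18.1 102.4] 0.5
    [506.5 144.  231.5] 149.9
    [493.3 -35.9 187. ] 19.6
    [511.7 119.5 312.8] 158.8
lamp_mid top [([258.9, 154.8], 0.85), ([299.7, 167.0], 0.62)]
    [569.7 -19.3 255.5] 3.0
    [530.8 -83.2 209.5] 47.0
fin top [([300.5, 169.5], 0.95), ([258.1, 191.7], 0.35)]
    [ 546.2 -136.6  134.3] 1.4
    [516.3 -77.9 131.8] 64.5
sample_mid top [([181.2, 266.9], 0.74), ([141.5, 213.9], 0.6)]
    [276.1 200.4  27.9] 4.2
    [436.9 248.1 196.2] 36.3
    [ 249.9  274.7 -186.4] 39.0
    [431.6 316.   31.3] 5.1
disc_mid top []
glue top [([368.7, 140.4], 0.71)]
    [ 649.9 -360.5   -6.5] 1.7
basket top [([259.5, 188.1], 0.67), ([125.2, 134.9], 0.59)]
    [ 544.3  179.9 -166.2] 210.4
    [672.5 379.2  -3.5] 2.2
[[486.9, 0.0, 255.5], [0.0, 486.9, 186.1], [0.0, 0.0, 1.0]] (array([ 396.03092688,   -5.19809503, 1465.65199845]), array([ 0.06706769, -0.00730915, -0.99772165])) (array([1313.33866796,  304.16993835, 1009.50826007]), array([-0.68223404, -0.23917591, -0.69090636]))
```

View pics/top.png

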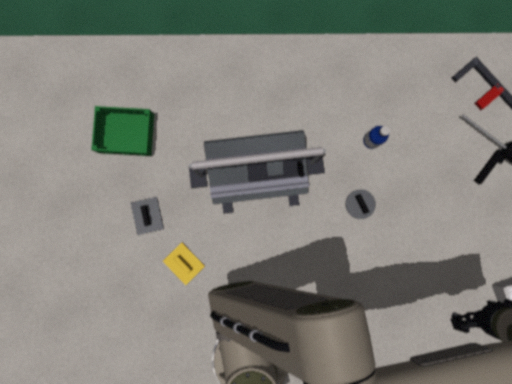

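Top view: the grey plate with its rib is at (147,216) and the yellow look-alike at (184,263). The disc is at (360,204), the fin at (300,169), and the panel is turned about +5°. These are the candidates for the sample, and I choose the grey one at (147,216). Next I'll fit the face pose and check it with an overlay.

```bash
cat > fit.py <<'E'
from h import *
from scipy.optimize import least_squares
def faceT(x,y,yaw,z=100): return R.from_euler('z',yaw).as_matrix()@R.from_euler('y',-np.pi/6).as_matrix(), np.array([x,y,z])
def f2w(F,X): return np.array(X,float)@F[0].T+F[1]
E
python3 - <<'E'
from fit import *
cs={n:vision.camera(n) for n in('scene','top')}
pts={'face':[0,0,0],'ledge':[-55,0,24],'lamp_mid':[85,0,123]}
ob=[]
for n in cs:
    for q in list(pts)+['fin']:
        d=nets.spot_point(n,q)
        if d: ob.append((n,q,np.array(d[0]['position'])*[512,384]))
def res(v):
    F=faceT(*v[:3]); r=[]
    for n,q,p in ob:
        X=pts.get(q) or [0,-118+v[3],35]
        r.append(proj(cs[n],f2w(F,X))[0]-p)
    return np.ravel(r)
s=least_squares(res,[548,-18,.09,0],loss='soft_l1'); print(s.x,np.round(res(s.x).reshape(-1,2),1).tolist(),[o[:2] for o in ob])
F=faceT(*s.x[:3])
def draw(c,im,k,off,X,col):
    p=((proj(c,X)-off+.5)*k-.5).astype(int); cv2.polylines(im,[p.reshape(-1,1,2)],True,col,1)
def crop(n,x0,y0,w,h,k):
    c=cs[n]; im=cv2.resize(c['img'][y0:y0+h,x0:x0+w],None,fx=k,fy=k,interpolation=cv2.INTER_CUBIC)[:,:,::-1].copy()
    o=np.array([x0,y0])
    for a,b,cc,dd,z in[(-23,23,-23,23,0),(-60,-50,-140,140,24),(34,50,-140,140,10)]:
        draw(c,im,k,o,f2w(F,[[a,cc,z],[a,dd,z],[b,dd,z],[b,cc,z]]),(0,0,255))
    j=s.x[3]; draw(c,im,k,o,f2w(F,[[-16,-124+j,50],[-16,-112+j,50],[16,-112+j,50],[16,-124+j,50]]),(0,255,0))
    draw(c,im,k,o,f2w(F,[[85,-168,123],[85,168,123]]),(255,0,255))
    Rs=R.from_euler('z',np.deg2rad(10)).as_matrix(); m=np.array([432,316,0])
    draw(c,im,k,o,np.array([[50,40,8],[50,-40,8],[-50,-40,8],[-50,40,8]])@Rs.T+m,(0,0,255))
    draw(c,im,k,o,np.array([[30,7,40],[30,-7,40],[-30,-7,40],[-30,7,40]])@Rs.T+m,(0,255,0))
    return im
a=crop('top',120,120,220,130,3); b=crop('scene',160,170,220,100,3)
cv2.imwrite('pics/ov.png',np.vstack([a[:330],b[:270]]))
E
```

```text
[ 5.56263559e+02 -1.71517518e+01  4.80994112e-02 -1.81916190e+00] [[-0.7, -0.5], [0.0, 1.4], [1.4, 0.7], [-1.0, 1.5], [-0.0, 2.6], [0.5, -0.4], [-0.4, 0.8]] [('scene', 'face'), ('scene', 'ledge'), ('scene', 'lamp_mid'), ('scene', 'fin'), ('top', 'ledge'), ('top', 'lamp_mid'), ('top', 'fin')]
```

View pics/ov.png

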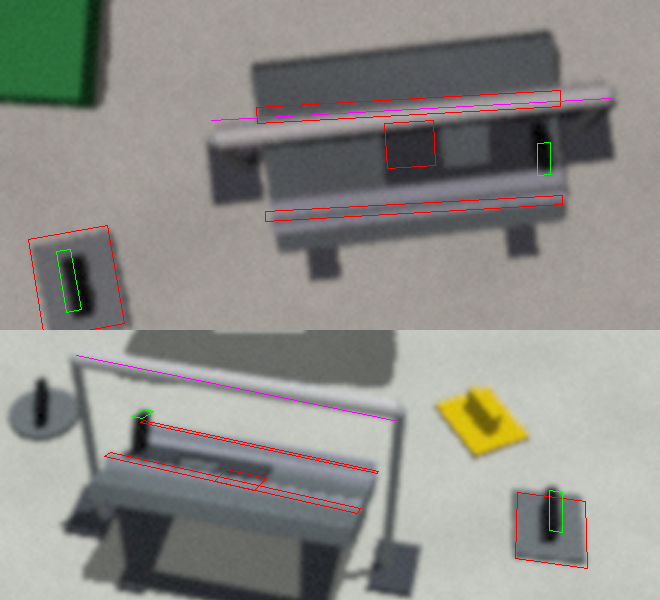

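The overlay shows the panel turned further than fitted, by about 6°, because the net's ledge point is off. I'll refit with hand-read points: lamp ends, fin top and shutter opening.

Run:
```python
from fit import *
cs={n:vision.camera(n) for n in('scene','top')}
ob=[('top',(85,165,123),(190,165.7)),('top',(85,-165,123),(324,152)),('scene',(85,-165,123),(185,180)),('scene',(85,165,123),(294.3,196.5)),
('top',('j',0,-118,50),(300,163)),('scene',('j',0,-118,50),(207.3,198)),('top',('j',0,-50,4),(275.7,168.7)),
('top',(85,0,123),(258.9,154.8)) ,('scene',(85,0,123),(234.9,186))]
def res(v):
    F=faceT(*v[:3]); r=[]
    for n,X,p in ob:
        X=(X[1],X[2]+v[3],X[3]) if X[0]=='j' else X
        r.append(proj(cs[n],f2w(F,X))[0]-p)
    return np.ravel(r)
s=least_squares(res,[548,-18,.1,0],loss='soft_l1'); print(s.x,np.round(res(s.x).reshape(-1,2),1).tolist())
F=faceT(*s.x[:3]);F=(F[0],F[1])
Rt=F[0]@np.diag([1,-1,-1.]) # tool z=-face z, tool x=face x, y=-face y
for nm,X in (('look',[0,-60,200]),('fin high',[0,-118+s.x[3],35+54+70]),('fin',[0,-118+s.x[3],35+54])):
    a,b=move(f2w(F,X),Rt); print(nm,f2w(F,X).round(1),a.round(3),b.round(3))
print(pose()[0])
```

```text
[ 5.51572652e+02 -2.11404844e+01  1.07343341e-01  3.10846616e+00] [[2.8, -0.3], [-1.0, -1.4], [-0.5, -0.9], [-3.0, -0.0], [0.9, 8.9], [-0.2, 0.1], [-1.1, -0.6], [-0.9, 3.2], [1.8, 1.6]]
look [458.6 -91.5 273.2] [ 2.035 -1.724  0.153] [-0.07   0.664  0.262]
fin high [ 484.8 -143.9  237.7] [ 2.078 -1.434  0.331] [-0.07   0.664  0.262]
fin [ 519.6 -140.1  177.1] [ 2.249 -1.398  0.634] [-0.07   0.664  0.262]
[ 179.68188237 -546.24709936  303.92427236]
```

>>> {"api": "send_rows", "payload": {
  "motion": [
    [[0.25,-0.2,0],[0,0.15,0.06],1],
    [[0.5,-0.4,0],[-0.03,0.3,0.12],1],
    [[0.75,-0.65,0],[-0.05,0.5,0.2],1],
    [[1,-0.85,0],[-0.07,0.664,0.262],1],
    [[1,-0.85,0],[-0.07,0.664,0.262],1],
    [[1,-0.85,0],[-0.07,0.664,0.262],1],
    [[1,-0.85,0],[-0.07,0.664,0.262],1],
    [[1,-0.85,0],[-0.07,0.664,0.262],1]
  ]
}}

```text
time: 2.7
position: [316.7, -323.1, 304.5]
orientation: [3.139, -0.523, 0.109]
contact_force: [0.4, -0.3, -0.3]
width: 85.4
```

```bash
cat >> fit.py <<'E'
def goto(F,X,Rt=None):
    Rt=F[0]@np.diag([1,-1,-1.]) if Rt is None else Rt
    a,b=move(f2w(F,X),Rt); print(X,f2w(F,X).round(1),a.round(3).tolist(),b.round(3).tolist())
E
python3 - <<'E'
from fit import *
F=faceT(551.5,-21,.107)
goto(F,[-20,-60,190]); print(pose()[2])
E
```

```text
[-20, -60, 190] [446.2 -92.7 254.5] [0.541, -1.076, 0.598] [0.002, 0.0, 0.002]
{'time': 2.7, 'q': array([-1.23017897, -0.06463338, -0.46830922,  1.03294332,  0.50733817,
        1.83774884]), 'qd': array([-0.01868675,  0.02314143,  0.01578615, -0.00109541,  0.00200165,
        0.00098992]), 'joint_efforts': array([ 6.63020220e-01, -2.72877878e+01,  2.96351105e+01, -1.08431831e+00,
        1.64068870e+00,  1.49924884e-02]), 'position': array([ 316.70964175, -323.08956498,  304.51456278]), 'orientation': array([ 3.13925601, -0.52327525,  0.10912525]), 'contact_force': array([ 0.36972707, -0.3189326 , -0.32004414]), 'wrist_torque': array([-0.02872253,  0.45373059, -0.01940059]), 'width': 85.37884258439857}
```

>>> {"api": "send_rows", "payload": {
  "motion": [
    [[0.15,-0.25,0.12],[0,0,0],1],
    [[0.3,-0.5,0.25],[0,0,0],1],
    [[0.45,-0.75,0.4],[0,0,0],1],
    [[0.54,-0.95,0.5],[0,0,0],1],
    [[0.54,-0.95,0.5],[0,0,0],1],
    [[0.54,-0.95,0.5],[0,0,0],1],
    [[0.54,-0.95,0.5],[0,0,0],1]
  ]
}}

```text
time: 3.4
position: [439.7, -118.1, 271.3]
orientation: [3.141, -0.523, 0.11]
contact_force: [-0.3, -0.5, 0.1]
width: 85.7
```

```bash
cat >> fit.py <<'E'
def wc():
    p,Rm,s=pose(); c=vision.camera('wrist'); c['p']=p;c['R']=Rm; return c
def wproj(c,X):
    T=np.array(c['tool_from_camera']); X=np.atleast_2d(X)
    t=(X-c['p'])@c['R']; q=(t-T[:3,3])@T[:3,:3]
    K=np.array(c['mtx']); th=np.arctan2(np.hypot(q[:,0],q[:,1]),q[:,2]); ph=np.arctan2(q[:,1],q[:,0])
    return np.c_[K[0,2]+K[0,0]*th*np.cos(ph),K[1,2]+K[1,1]*th*np.sin(ph)]
def overlay(c,F,j,name,k=1.5,extra=()):
    im=cv2.resize(c['img'],None,fx=k,fy=k,interpolation=cv2.INTER_CUBIC)[:,:,::-1].copy()
    L=[(f2w(F,[[a,cc,z],[a,dd,z],[b,dd,z],[b,cc,z]]),col) for a,b,cc,dd,z,col in[(-23,23,-23,23,0,(0,0,255)),(-60,-50,-140,140,24,(0,0,255)),(34,50,-140,140,10,(255,0,0)),(-16,16,-124+j,-112+j,50,(0,255,0))]]+list(extra)
    for X,col in L:
        n=np.vstack([np.linspace(X[i],X[(i+1)%len(X)],15) for i in range(len(X))])
        cv2.polylines(im,[((wproj(c,n)+.5)*k-.5).astype(int).reshape(-1,1,2)],True,col,1)
    cv2.imwrite(f'pics/{name}.png',im)
E
python3 - <<'E'
from fit import *
F=faceT(551.5,-21,.107)
c=wc(); overlay(c,F,0,'w1'); print(np.array(c['mtx']).round(1).tolist(),np.array(c['tool_from_camera']).round(2).tolist(),c['p'])
E
```

```text
[[297.3, 0.0, 261.4], [0.0, 297.3, 188.9], [0.0, 0.0, 1.0]] [[0.0, -0.96, -0.27, 69.67], [1.0, -0.0, 0.0, -0.52], [-0.0, -0.27, 0.96, -70.89], [0.0, 0.0, 0.0, 1.0]] [ 439.67849825 -118.07752794  271.29619396]
```

View pics/w1.png

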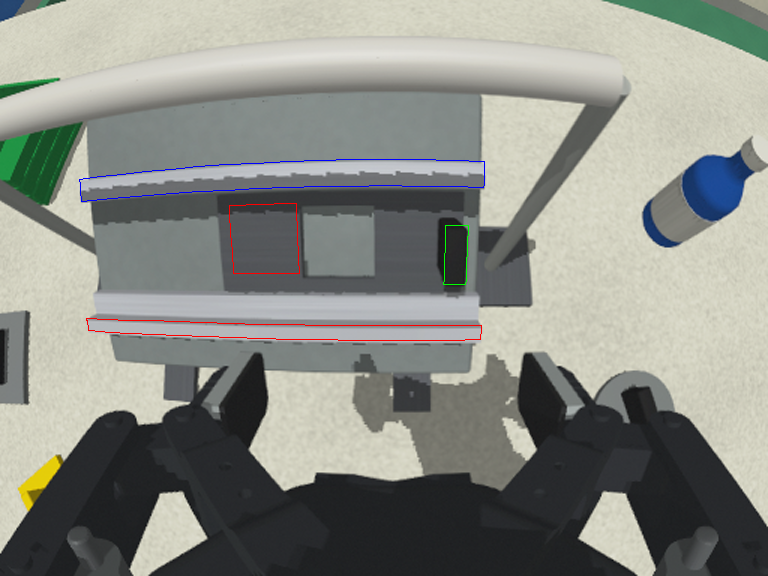

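The overlay fits within about 2 mm. The opening is at (339,241), 50 mm from the port square at (265,238), so the joint is at about 0. The fin is at (453,255). The upright stands close behind the fin, so I'll approach with a half-open gripper.

Run:
```python
from fit import *
F=faceT(550.2,-21,.107,99.3)
goto(F,[0,-118,150]);goto(F,[0,-118,89])
```

```text
[0, -118, 150] [ 488.2 -146.3  229.2] [0.092, 0.161, 0.297] [0.001, 0.001, 0.0]
[0, -118, 89] [ 518.6 -143.1  176.4] [0.092, 0.161, 0.602] [0.001, 0.001, 0.0]
```

>>> {"api": "send_rows", "payload": {
  "motion": [
    [[0.05,0.08,0.1],[0,0,0],-0.1],
    [[0.09,0.16,0.2],[0,0,0],-0.1],
    [[0.09,0.16,0.3],[0,0,0],-0.1],
    [[0.09,0.16,0.3],[0,0,0],-0.1],
    [[0.09,0.16,0.3],[0,0,0],-0.1]
  ]
}}

```text
time: 3.95
position: [487.1, -146.7, 228.0]
orientation: [-3.14, -0.522, 0.104]
contact_force: [0.0, -0.1, -0.0]
width: 38.4
```

Run:
```python
from fit import *
F=faceT(550.2,-21,.107,99.3)
goto(F,[0,-118,89]); c=wc(); overlay(c,F,0,'w2');
```

```text
[0, -118, 89] [ 518.6 -143.1  176.4] [0.009, -0.001, 0.303] [0.001, 0.002, -0.004]
```

View pics/w2.png

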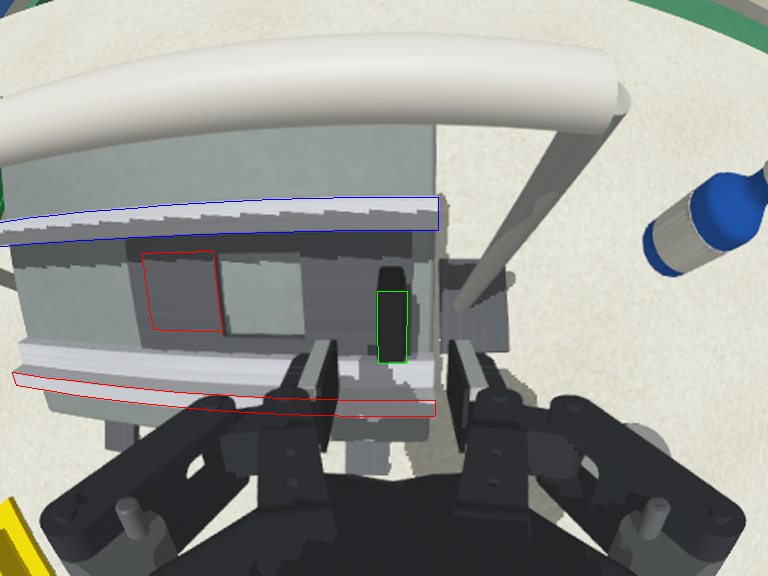

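Everything lines up, with the fin at (392,320) midway between the pads. Now descend and grip.

>>> {"api": "send_rows", "payload": {
  "motion": [
    [[0,0,0.1],[0,0,0],-0.1],
    [[0.01,0,0.2],[0,0,0],-0.1],
    [[0.01,0,0.3],[0,0,0],-0.1],
    [[0.01,0,0.3],[0,0,0],-0.1],
    [[0.01,0,0.3],[0,0,0],-0.7],
    [[0.01,0,0.3],[0,0,0],-1],
    [[0.01,0,0.3],[0,0,0],-1],
    [[0.01,0,0.3],[0,0,0],-1],
    [[0.01,0,0.3],[0,0,0],-1]
  ],
  "grip_force": 30
}}

```text
time: 4.9
position: [519.3, -142.2, 178.8]
orientation: [3.14, -0.525, 0.107]
contact_force: [-5.9, -1.6, 6.8]
width: 11.5
```

Gripped at 11.5 mm. Now slide 50 mm to the left, which is tool −y.

>>> {"api": "send_rows", "payload": {
  "motion": [
    [[0,-0.03,-0.005],[0,0,0],-1],
    [[0,-0.08,-0.01],[0,0,0],-1],
    [[0,-0.13,-0.01],[0,0,0],-1],
    [[0,-0.18,-0.01],[0,0,0],-1],
    [[0,-0.23,-0.01],[0,0,0],-1],
    [[0,-0.25,-0.01],[0,0,0],-1],
    [[0,-0.25,-0.01],[0,0,0],-1],
    [[0,-0.25,-0.01],[0,0,0],-1]
  ]
}}

```text
time: 5.7
position: [513.7, -91.5, 178.9]
orientation: [-3.141, -0.525, 0.108]
contact_force: [13.3, 0.8, -13.6]
width: 11.3
```

Run:
```python
from fit import *
F=faceT(550.2,-21,.107,99.3)
p,_,s=pose(); print((p-F[1])@F[0], s['contact_force']@F[0],s['width'])
```

```text
[  1.82180654 -66.16642362  90.85816343] [  4.73997658  -0.65337629 -18.48564273] 11.341154178604656
```

>>> {"api": "send_rows", "payload": {
  "motion": [
    [[0,0,0.008],[0,0,0],-0.1],
    [[0,0,0.008],[0,0,0],-0.1],
    [[0,0,0.008],[0,0,0],-0.1],
    [[0,0,-0.1],[0,0,0],-0.1],
    [[0,0,-0.25],[0,0,0],-0.1],
    [[0,0,-0.4],[0,0,0],-0.1],
    [[-0.05,-0.1,-0.5],[0,0,0],0.5],
    [[-0.1,-0.25,-0.55],[0,0,0],1],
    [[-0.1,-0.25,-0.55],[0,0,0],1],
    [[-0.1,-0.25,-0.55],[0,0,0],1],
    [[-0.1,-0.25,-0.55],[0,0,0],1]
  ]
}}

```text
time: 6.8
position: [436.1, -50.4, 264.7]
orientation: [3.141, -0.524, 0.107]
contact_force: [-0.9, -1.0, 0.9]
width: 85.5
```

Run:
```python
from fit import *
F=faceT(550.2,-21,.107,99.3)
c=wc(); overlay(c,F,50,'w3'); cv2.imwrite('pics/w3raw.png',c['img'][:,:,::-1]); np.savez('w3',**{k:np.array(v) for k,v in c.items()})
```

```text
(no output)
```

View pics/w3.png

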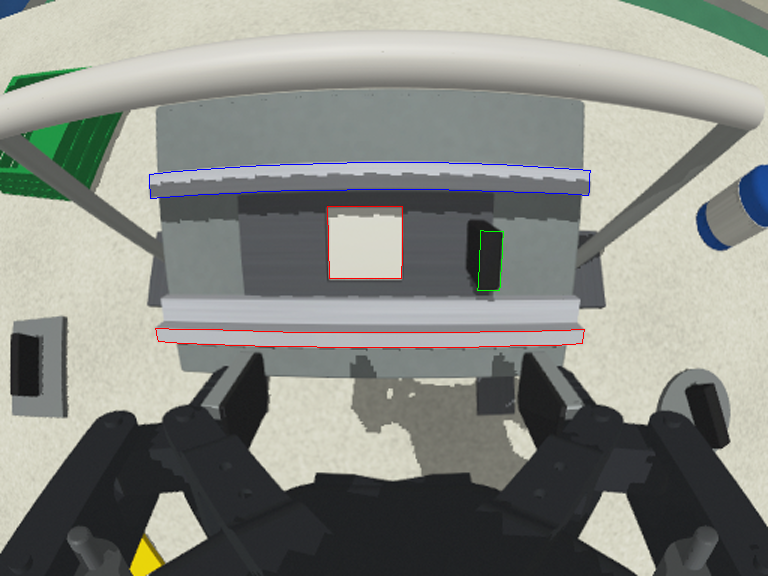

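The port (365,244) shows fully lit and square in the overlay, so the shutter clicked into the middle stop. The rectangular sample is at (38,366) and untouched. Next I move over it.

>>> {"api": "send_rows", "payload": {
  "motion": [
    [[-0.05,-0.25,-0.05],[0,0,0],1],
    [[-0.1,-0.5,-0.05],[0,0,0],1],
    [[-0.1,-0.75,-0.05],[0,0,0],1],
    [[-0.1,-1,-0.05],[0,-0.2,0],1],
    [[-0.1,-1,-0.05],[0,-0.4,0],1],
    [[-0.1,-1,-0.05],[0,-0.6,0],1],
    [[-0.1,-1,-0.05],[0,-0.66,0],1],
    [[-0.1,-1,-0.05],[0,-0.66,0],1]
  ]
}}

```text
time: 7.65
position: [396.2, 131.7, 262.0]
orientation: [-3.13, -0.002, 0.123]
contact_force: [0.7, -0.6, -0.1]
width: 85.6
```

Run:
```python
from fit import *
a,b=move([400,300,230],R.from_euler('xyz',[np.pi,0,.17]).as_matrix()); print(a.round(3),b.round(3))
```

```text
[ 0.122 -0.831  0.169] [-0.014 -0.003 -0.06 ]
```

>>> {"api": "send_rows", "payload": {
  "motion": [
    [[0.03,-0.2,0.05],[0,0,0],1],
    [[0.06,-0.4,0.1],[0,0,-0.03],1],
    [[0.1,-0.65,0.15],[-0.01,0,-0.06],1],
    [[0.12,-0.83,0.17],[-0.01,0,-0.06],1],
    [[0.12,-0.83,0.17],[-0.01,0,-0.06],1],
    [[0.12,-0.83,0.17],[-0.01,0,-0.06],1],
    [[0.12,-0.83,0.17],[-0.01,0,-0.06],1]
  ]
}}

```text
time: 8.35
position: [421.4, 189.6, 232.0]
orientation: [-3.102, -0.005, 0.23]
contact_force: [-0.3, 0.4, 1.3]
width: 85.6
```

```bash
cat >> fit.py <<'E'
def samp(x,y,yaw):
    Rs=R.from_euler('z',yaw).as_matrix(); m=np.array([x,y,0])
    return [(np.array([[50,40,8],[50,-40,8],[-50,-40,8],[-50,40,8]])@Rs.T+m,(0,0,255)),(np.array([[30,7,40],[30,-7,40],[-30,-7,40],[-30,7,40]])@Rs.T+m,(0,255,0))]
E
python3 - <<'E'
from fit import *
F=faceT(550.2,-21,.107,99.3)
c=wc(); overlay(c,F,50,'w4',extra=samp(432,316,.17)); np.savez('w4',**{k:np.array(v) for k,v in c.items()})
E
```

```text
(no output)
```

View pics/w4.png

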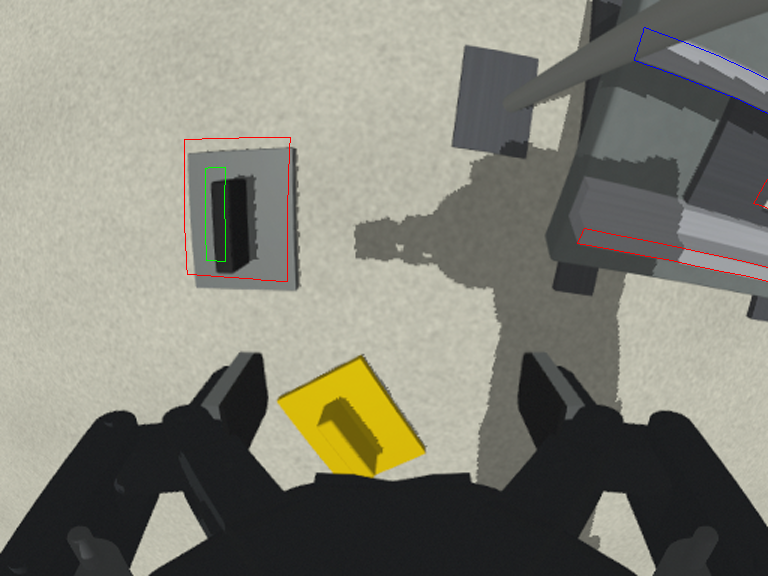

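The grey plate has corners at (189,153), (293,148), (297,288) and (197,288), so it sits about 7 mm nearer the robot than modelled. The yellow plate is at (350,415). The arm hasn't reached its target yet, so I check the joints.

Run:
```python
from fit import *
c=dict(np.load('w4.npz'))
ob=(np.array([(189,153),(293,148),(296.5,289),(197,288)])+.5)/1.5-.5
f=lambda v: (wproj(c,samp(*v)[0][0])-ob).ravel()
s=least_squares(f,[432,316,.17]); print(s.x,s.fun.round(1))
x,y,w=s.x
print(readout.observe()['q'])
for z in(180,90): print(*[v.round(3) for v in move([x,y,z],R.from_euler('xyz',[np.pi,0,w]).as_matrix())])
```

```text
[4.25048657e+02 3.09601653e+02 2.16485446e-01] [-0.7  0.   0.4 -0.7  0.5  1.  -0.3 -0.2]
[ 0.22874587  0.12729371 -0.37308047  1.06580389  0.0398872   3.14058251]
[ 0.153 -0.569  0.283] [-0.051 -0.006  0.017]
[ 0.151 -0.551  0.733] [-0.051 -0.006  0.017]
```

Joint 6 is at its limit (3.14), so I take the half-turned grasp and turn the tool by −180° about z in steps.

>>> {"api": "send_rows", "payload": {
  "motion": [
    [[0,0,0],[0,0,-0.19],1],
    [[0,0,0],[0,0,-0.38],1],
    [[0,0,0],[0,0,-0.57],1],
    [[0,0,0],[0,0,-0.76],1],
    [[0,0,0],[0,0,-0.95],1],
    [[0,0,0],[0,0,-1],1]
  ]
}}

```text
time: 9.0
position: [421.2, 189.3, 232.2]
orientation: [-3.117, -0.032, 1.018]
contact_force: [0.2, -0.3, 0.7]
width: 85.1
```

Run:
```python
from fit import *
print(readout.observe()['q'])
print(*[v.round(3) for v in move([425,309.6,180],R.from_euler('xyz',[np.pi,0,.2165+np.pi]).as_matrix())])
```

```text
[ 0.22836679  0.12627008 -0.37342793  1.06630031  0.03981441  2.35122178]
[ 0.513 -0.292  0.285] [ 0.032 -0.057 -2.978]
```

>>> {"api": "send_rows", "payload": {
  "motion": [
    [[0.1,-0.06,0],[0,0,-0.19],1],
    [[0.2,-0.12,0],[0,0,-0.38],1],
    [[0.3,-0.18,0],[0,0,-0.57],1],
    [[0.4,-0.24,0],[0,0,-0.76],1],
    [[0.5,-0.29,0],[0,0,-0.95],1],
    [[0.5,-0.29,0],[0.03,-0.05,-1],1]
  ]
}}

```text
time: 9.6
position: [424.6, 306.6, 237.2]
orientation: [-3.112, -0.014, 1.807]
contact_force: [0.5, -1.0, -0.2]
width: 85.2
```

>>> {"api": "send_rows", "payload": {
  "motion": [
    [[0,0,0],[0,0,-0.19],1],
    [[0,0,0],[0,0,-0.38],1],
    [[0,0,0],[0,0,-0.57],1],
    [[0,0,0],[0,0,-0.76],1],
    [[0,0,0],[0,0,-0.95],1],
    [[0,0,0],[0,0,-1],1],
    [[0,0,0],[0,0,-1],1]
  ]
}}

```text
time: 10.3
position: [424.7, 304.8, 236.8]
orientation: [-3.129, -0.031, 2.586]
contact_force: [-0.5, -0.9, -0.8]
width: 85.4
```

Run:
```python
from fit import *
print(readout.observe()['q'])
print(*[v.round(3) for v in move([425,309.6,180],R.from_euler('xyz',[np.pi,0,.2165+np.pi]).as_matrix())])
```

```text
[ 0.46000503  0.26042329 -0.19334575  1.1443499   0.02008207  1.01487327]
[0.002 0.025 0.284] [ 0.    -0.044 -0.982]
```

>>> {"api": "send_rows", "payload": {
  "motion": [
    [[0,0,0.05],[0,0,-0.19],0.3],
    [[0,0.01,0.1],[0,-0.02,-0.38],0.3],
    [[0,0.02,0.2],[0,-0.04,-0.57],0.3],
    [[0,0.025,0.28],[0,-0.04,-0.76],0.3],
    [[0,0.025,0.28],[0,-0.044,-0.95],0.3],
    [[0,0.025,0.28],[0,-0.044,-0.98],0.3],
    [[0,0.025,0.28],[0,-0.044,-0.98],0.3]
  ]
}}

```text
time: 11.0
position: [425.5, 309.7, 180.8]
orientation: [3.141, 0.0, -2.93]
contact_force: [0.6, 0.3, 0.1]
width: 55.9
```

Run:
```python
from fit import *
F=faceT(550.2,-21,.107,99.3)
c=wc(); overlay(c,F,50,'w5',extra=samp(425,309.6,.2165)); np.savez('w5',**{k:np.array(v) for k,v in c.items()})
print(*[v.round(3) for v in move([425,309.6,86],R.from_euler('xyz',[np.pi,0,.2165+np.pi]).as_matrix())])
```

```text
[ 0.004 -0.     0.475] [ 0.     0.    -0.006]
```

View pics/w5.png

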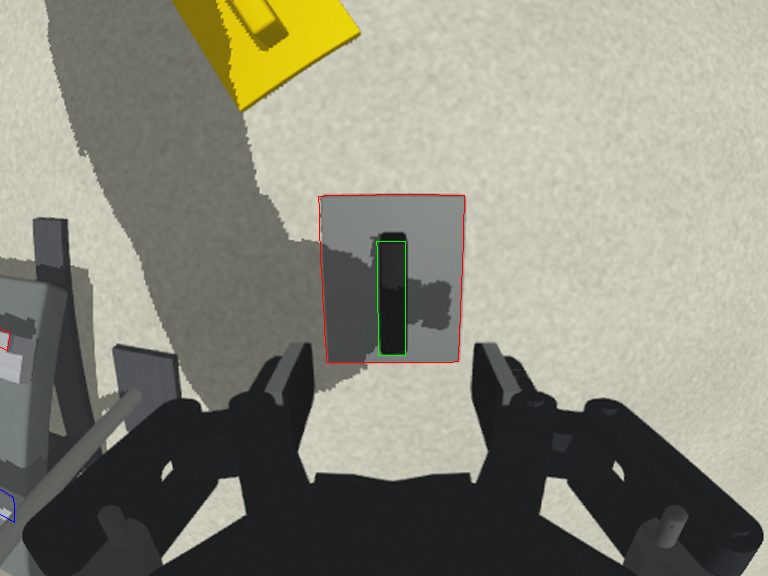

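The model sits exactly on the plate, with the rib at (392,297). Descend and grip.

>>> {"api": "send_rows", "payload": {
  "motion": [
    [[0,0,0.15],[0,0,0],0.3],
    [[0,0,0.3],[0,0,0],0.3],
    [[0,0,0.42],[0,0,0],0.3],
    [[0,0,0.47],[0,0,0],0.2],
    [[0,0,0.47],[0,0,0],0],
    [[0,0,0.47],[0,0,0],-1],
    [[0,0,0.47],[0,0,0],-1],
    [[0,0,0.47],[0,0,0],-1],
    [[0,0,0.47],[0,0,0],-1],
    [[0,0,0.47],[0,0,0],-1],
    [[0,0,0.47],[0,0,0],-1],
    [[0,0,0.1],[0,0,0],-1],
    [[0,0,-0.3],[0,0,0],-1],
    [[0,0,-0.7],[0,0,0],-1],
    [[0,0,-0.8],[0,0,0],-1],
    [[0,0,-0.8],[0,0,0],-1]
  ],
  "grip_force": 60
}}

```text
time: 12.65
position: [424.8, 309.4, 338.8]
orientation: [3.141, -0.0, -2.926]
contact_force: [0.6, 1.6, -1.7]
width: 12.5
```

Run:
```python
from fit import *
F=faceT(550.2,-21,.107,99.3)
print(readout.observe()['q'])
Rt=F[0]@np.diag([-1,1,-1.])
goto(F,[-10,0,200],Rt)
```

```text
[ 4.76570186e-01  2.08821457e-01 -7.27287681e-03  1.35476049e+00
  3.12375998e-04  2.61392670e-01]
[-10, 0, 200] [442.2 -32.6 267.5] [0.28, -1.689, 0.356] [0.036, -0.666, 0.134]
```

>>> {"api": "send_rows", "payload": {
  "motion": [
    [[0.05,-0.2,0],[0,0,0],-1],
    [[0.1,-0.45,0],[0,-0.1,0.02],-1],
    [[0.15,-0.7,0],[0,-0.25,0.05],-1],
    [[0.2,-0.9,0],[0.02,-0.4,0.1],-1],
    [[0.25,-1,0],[0.03,-0.55,0.13],-1],
    [[0.25,-1,0],[0.036,-0.666,0.134],-1],
    [[0.25,-1,0],[0.036,-0.666,0.134],-1],
    [[0.25,-1,0],[0.036,-0.666,0.134],-1]
  ]
}}

```text
time: 13.45
position: [418.6, 103.6, 336.7]
orientation: [3.141, 0.522, -3.034]
contact_force: [0.5, -0.8, -1.2]
width: 12.9
```

Run:
```python
from fit import *
F=faceT(550.2,-21,.107,99.3)
Rt=F[0]@np.diag([-1,1,-1.])
goto(F,[-10,0,200],Rt)
```

```text
[-10, 0, 200] [442.2 -32.6 267.5] [0.134, -0.69, 0.322] [0.0, -0.002, 0.001]
```

>>> {"api": "send_rows", "payload": {
  "motion": [
    [[0.03,-0.2,0.05],[0,0,0],-1],
    [[0.06,-0.4,0.15],[0,0,0],-1],
    [[0.1,-0.6,0.25],[0,0,0],-1],
    [[0.134,-0.69,0.322],[0,0,0],-1],
    [[0.134,-0.69,0.322],[0,0,0],-1],
    [[0.134,-0.69,0.322],[0,0,0],-1],
    [[0.134,-0.69,0.322],[0,0,0],-1]
  ]
}}

```text
time: 14.15
position: [443.9, -32.0, 268.2]
orientation: [3.141, 0.523, -3.032]
contact_force: [-0.1, 1.5, -0.7]
width: 12.9
```

```bash
cat >> fit.py <<'E'
def held(c,d=0,ang=0):
    "sample model held in tool frame: underside 86+d ahead of TCP; ang=tilt about tool y at the grasp"
    Rg=R.from_euler('y',ang).as_matrix(); g=np.array([0,0,54.])
    w=lambda X: ((np.array(X,float)-g)@Rg.T+g)@c['R'].T+c['p']
    return [(w([[50,40,86+d],[50,-40,86+d],[-50,-40,86+d],[-50,40,86+d]]),(0,0,255)),(w([[50,40,78+d],[50,-40,78+d],[-50,-40,78+d],[-50,40,78+d]]),(0,255,255))]
E
python3 - <<'E'
from fit import *
F=faceT(550.2,-21,.107,99.3)
Rt=F[0]@np.diag([-1,1,-1.])
c=wc(); overlay(c,F,50,'w6',extra=held(c)); np.savez('w6',**{k:np.array(v) for k,v in c.items()})
goto(F,[0,0,110],Rt); goto(F,[0,0,96],Rt)
E
```

```text
[0, 0, 110] [495.5 -26.9 194.6] [-0.04, -0.004, 0.449] [0.001, 0.0, 0.003]
[0, 0, 96] [502.5 -26.1 182.4] [-0.04, -0.004, 0.519] [0.001, 0.0, 0.003]
```

View pics/w6.png

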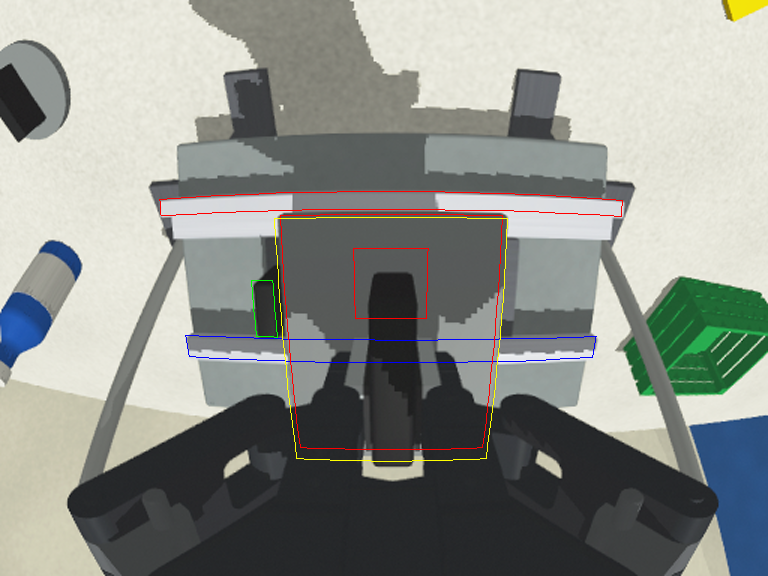

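The plate is held square, centred within 1 mm in y and about 1.4 mm toward the ledge. I'll come down 6 mm upslope of the seat, just above the rails, then slide to the ledge.

Run:
```python
from fit import *
F=faceT(550.2,-21,.107,99.3)
Rt=F[0]@np.diag([-1,1,-1.])
goto(F,[7,0,125],Rt); goto(F,[7,0,100],Rt)
```

```text
[7, 0, 125] [494.1 -27.  211.1] [-0.075, -0.004, 0.374] [0.001, 0.0, 0.003]
[7, 0, 100] [506.5 -25.7 189.4] [-0.075, -0.004, 0.499] [0.001, 0.0, 0.003]
```

>>> {"api": "send_rows", "payload": {
  "motion": [
    [[-0.04,0,0.1],[0,0,0],-1],
    [[-0.075,-0.004,0.2],[0,0,0],-1],
    [[-0.075,-0.004,0.3],[0,0,0],-1],
    [[-0.075,-0.004,0.4],[0,0,0.003],-1],
    [[-0.075,-0.004,0.45],[0,0,0.003],-1],
    [[-0.075,-0.004,0.48],[0,0,0.003],-1],
    [[-0.075,-0.004,0.5],[0,0,0.003],-1],
    [[-0.075,-0.004,0.5],[0,0,0.003],-1]
  ]
}}

```text
time: 15.0
position: [505.8, -26.4, 188.4]
orientation: [3.14, 0.523, -3.036]
contact_force: [0.2, -0.9, -2.2]
width: 12.9
```

```bash
cat > st.py <<'E'
from fit import *
F=faceT(550.2,-21,.107,99.3)
p,Rm,s=pose(); print('tcp face',((p-F[1])@F[0]).round(2),'force face',(s['contact_force']@F[0]).round(1),s['wrist_torque'].round(2),s['width'],s['time'])
E
python3 st.py
```

```text
tcp face [ 5.86 -0.66 99.53] force face [-1.  -0.9 -2. ] [-0.09  0.62 -0.05] 12.874513537701425 15.0
```

>>> {"api": "send_rows", "payload": {
  "motion": [
    [[0,0,0.005],[0,0,0],-1],
    [[0,0,0.01],[0,0,0],-1],
    [[0,0,0.015],[0,0,0],-1],
    [[0,0,0.018],[0,0,0],-1],
    [[0,0,0.018],[0,0,0],-1]
  ]
}}

```text
time: 15.5
position: [506.6, -26.6, 187.6]
orientation: [3.141, 0.525, -3.037]
contact_force: [-26.3, -0.4, 28.4]
width: 12.5
```

```bash
python3 st.py
```

```text
tcp face [ 6.11 -0.93 98.49] force face [-8.5  2.4 37.7] [0.25 2.19 0.32] 12.469480552084347 15.5
```

Contact with the rails at z≈98.5. I back off to a light load, then slide to the ledge.

>>> {"api": "send_rows", "payload": {
  "motion": [
    [[0,0,-0.01],[0,0,0],-1],
    [[0,0,-0.012],[0,0,0],-1],
    [[0.005,0,-0.012],[0,0,0],-1],
    [[0.01,0,-0.012],[0,0,0],-1],
    [[0.015,0,-0.012],[0,0,0],-1],
    [[0.015,0,-0.012],[0,0,0],-1]
  ]
}}

```text
time: 16.1
position: [504.7, -27.1, 186.6]
orientation: [3.141, 0.526, -3.036]
contact_force: [-1.0, -0.2, 4.8]
width: 13.0
```

```bash
python3 st.py
```

```text
tcp face [ 3.93 -1.25 98.56] force face [ 1.6 -0.1  4.6] [0.06 0.06 0.06] 12.952401045211557 16.1
```

>>> {"api": "send_rows", "payload": {
  "motion": [
    [[0.004,0.003,0],[0,0,0],-1],
    [[0.008,0.006,0],[0,0,0],-1],
    [[0.012,0.006,0],[0,0,0],-1],
    [[0.016,0.006,0],[0,0,0],-1],
    [[0.016,0.006,0],[0,0,0],-1]
  ]
}}

```text
time: 16.6
position: [502.6, -26.3, 185.6]
orientation: [-3.142, 0.527, -3.036]
contact_force: [6.0, 0.4, 4.3]
width: 12.7
```

```bash
python3 st.py
```

```text
tcp face [ 1.65 -0.23 98.65] force face [ 7.4 -0.3  0.7] [ 0.04 -0.9   0.03] 12.733323837066987 16.6
```

>>> {"api": "send_rows", "payload": {
  "motion": [
    [[0.002,0,0.003],[0,0,0],-1],
    [[0.004,0,0.005],[0,0,0],-1],
    [[0.004,0,0.005],[0,0,0],-1]
  ]
}}

```text
time: 16.9
position: [502.6, -26.3, 185.5]
orientation: [-3.141, 0.529, -3.035]
contact_force: [-1.5, 0.0, 16.5]
width: 13.1
```

```bash
python3 st.py
python3 - <<'E'
from fit import *
F=faceT(550.2,-21,.107,99.3)
c=wc(); pl=[(f2w(F,[[-50,-40,18],[-50,40,18],[50,40,18],[50,-40,18]]),(0,255,255))]
overlay(c,F,50,'w7',extra=pl)
E
```

```text
tcp face [ 1.64 -0.24 98.55] force face [ 7.   0.2 15. ] [ 0.26 -0.52  0.13] 13.129591722351176 16.9
```

View pics/w7.png

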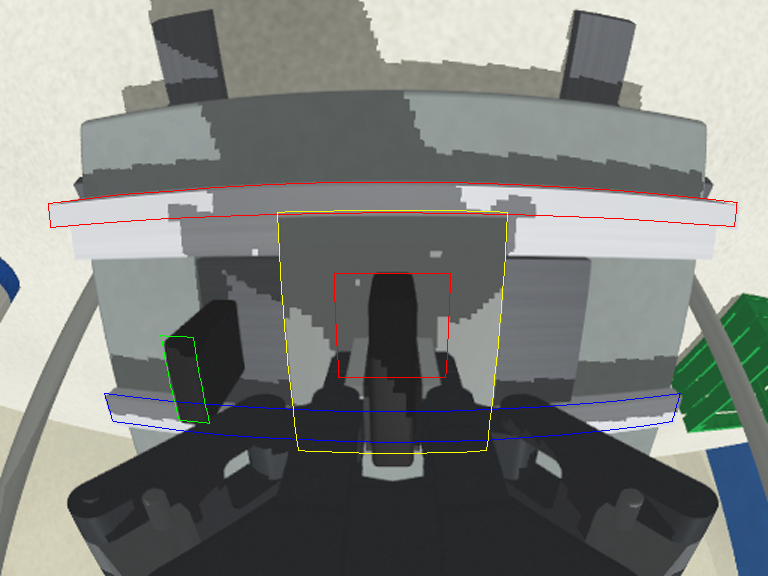

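The plate's low edge lies along the ledge at row 212, spanning columns 278–507. It is centred between the shutter ends at 195 and 590, so it is seated. Now relax the press, release and retreat along the face normal.

>>> {"api": "send_rows", "payload": {
  "motion": [
    [[0,0,-0.003],[0,0,0],-1],
    [[0,0,-0.003],[0,0,0],-0.5],
    [[0,0,-0.003],[0,0,0],-0.1],
    [[0,0,-0.003],[0,0,0],-0.1],
    [[0,0,-0.003],[0,0,0],-0.1],
    [[0,0,-0.05],[0,0,0],-0.1],
    [[0,0,-0.15],[0,0,0],-0.1],
    [[0,0,-0.3],[0,0,0],-0.1],
    [[0,0,-0.5],[0,0,0],-0.1],
    [[0.1,0,-0.7],[0,0,0],-0.1],
    [[0.1,0,-0.7],[0,0,0],-0.1],
    [[0.1,0,-0.7],[0,0,0],-0.1]
  ]
}}

```text
time: 18.15
position: [413.7, -35.6, 295.4]
orientation: [-3.141, 0.526, -3.037]
contact_force: [0.6, -0.1, -0.5]
width: 38.7
```

```bash
python3 st.py
python3 - <<'E'
from fit import *
F=faceT(550.2,-21,.107,99.3)
c=wc(); pl=[(f2w(F,[[-50,-40,18],[-50,40,18],[50,40,18],[50,-40,18]]),(0,255,255))]
overlay(c,F,50,'w8',extra=pl)
E
```

```text
tcp face [-2.0840e+01  6.0000e-02  2.3852e+02] force face [ 0.3 -0.2 -0.7] [-0.03  0.43  0.01] 38.66151956931634 18.15
```

View pics/w8.png

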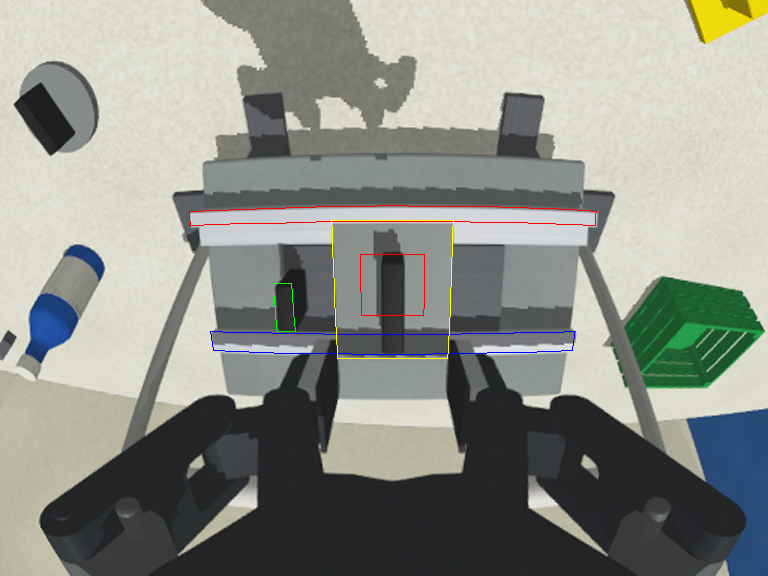

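The plate lies released on the rails at columns 332–453, rows 221–357, matching the target outline. The shutter ends (282 and 504) are symmetric about it, and the bystanders are in place. The robot touches nothing, so I hand in.

```bash
python3 -c "
from rig import job; print(job.hand_in())"
```

```text
the job is handed in; nothing more can be done
None
```

I slid the shutter one stop to the left by its fin and let go. The port then showed fully lit and square in the wrist picture.

I then took the grey rectangular plate by its rib and set it on the rails. I slid it until it met the ledge, with about 7 N against the ledge and 15 N on the rails, and only then opened the gripper.

The last picture, after release, shows:
- **Plate:** its outline matches the modelled seat to within about 1–2 mm, square on the ledge and centred over the port.
- **Shutter:** its ends are symmetric about the plate, so it is still at the middle stop.
- **Bystanders:** the disc, bottle, basket and lamp bar look undisturbed, and the gripper is clear of everything, with the measured force near zero.

Three things did not go quite as expected:
- **First ledge estimate:** the network's ledge point in the top picture was off, so I refitted the panel position by hand.
- **Wrist limit:** the last joint reached its limit on the way to the plate, so I used the half-turned grasp.
- **Rail contact:** the plate briefly pressed the rails with about 38 N when it first touched, about 2.5 mm earlier than modelled, and I backed off.

The robot clock was at about 18 s when I handed in.

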